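Weigh the platen roller on its hand scale

ROBOT

A 7-joint arm with a two-finger parallel gripper is mounted at the origin on the work surface. World frame = base frame: x ahead of the robot, y to its left, z up, the work surface at z = 0. Lengths are in m, angles in rad, forces in N, time in s.
With the tool pointing down it reaches from about 0.4 to 0.85 m from the base axis. Payload 10.4 kg.
Tool frame: the origin (TCP) lies at the centre of the arm's flange, where the gripper is bolted on; the fingertips stand 182 mm ahead of it and the grasp point (between the pads) lies r.grasp_offset ahead of it (r.grasp_offset is the distance from the TCP to the grasp point, in m); z points along the fingers, y is the line along which they close (so a half turn about z gives the same grasp; the last joint's range is limited). The gripper opens to 87 mm and grips with 3 to 60 N. Pads are 19 mm wide; open, the fingers measure 117 mm over their backs; the gripper's body (75 mm by 190 mm) begins 51 mm behind the grasp point.
Start: joints at [1.223, 0.332, -0.065, 1.46, 0.022, 1.35, -0.088], TCP at [0.199, -0.592, 0.405] pointing down, gripper open.
Joint ranges: [-2.6, 2.6], [-0.5, 2.12], [-1.47, 1.34], [0.16, 2.42], [-1.27, 4.41], [0.06, 2.06], [-2.6, 2.6]. Speed limits (rad/s): [2.22, 2.22, 2.79, 2.79, 3.14, 3.14, 3.14].

INTERFACE

Orientations are given as a unit quaternion [x, y, z, w].
In Python, from bench import status, vision, job, spotter, r gives the robot as it stands. The module is installed in compiled form; this text tells all that it offers.
- The arm moves only by the tool play_rows, never from a script. Its argument "series" is a list of rows, each a list of 6 numbers: the shift along the tool's x, y, z each as a share of 150 mm, from -1 to 1, then the turn, a rotation vector about the tool's x, y, z each as a share of 30 degrees, from -1 to 1. In form: [[x, y, z, ax, ay, az], ...]. A call has 1 to 5 rows; each row is the pose to reach, as a shift and turn from the pose commanded when the call began, along the tool's axes at that moment; what a row does not reach only later rows make up. A row lasts 1/10 s, in which the tool goes at most 50 mm and 8.59 degrees, less where a joint would pass 70% of its speed; a pose out of reach is approached as far as the arm can. A call with a number of a shift or a turn outside -1 to 1 is refused whole. A call with a gripper value outside its range is refused whole. "fingers" is the opening, from -1 (shut) to 1 (fully open), set as the call begins (left out, the last holds). The fingers move at their own pace and stop on an object; "squeeze" is the grip in N (left out, the last holds). Time passes only in rows, so rows that repeat a pose let the fingers close. It gives the time, the measured TCP pose, the force, the opening and the grip force at its end, in the units of the state.
- status.read_state(): the state, without advancing time (a new reading comes with each control period).
- vision.camera(name): name is "side" or "top" or "wrist"; returns the picture (480x640x3 uint8, blue, green, red); there is no depth.
- vision.calibration(name): a dict with "fx", "fy", "cx", "cy" (pixels), "rvec" (rotation vector, rad) and "tvec" (3), from world to camera coordinates, as OpenCV has them; the wrist camera has in their place "T_tool_cam" (4x4, takes a point from camera to tool coordinates, whose origin is the TCP and whose axes are the flange's). Camera axes: x right, y down, z forward; pixel columns grow to the right and rows downward; lengths in m; the calibration is good to about 2 mm. A picture is of the moment at which its call begins: read the wrist's pose just before it. calibration takes no time and is no camera call.
- job.close_job(): hands the job in; it is judged then, once.
Trained networks look in the newest picture that a camera, given by its name, has taken for a name from the list of things; names that differ only in an ending like _2 or _b are one class to them, and where a whole thing is asked for, a point or a joint stands for the part that bears it (a point fixed in the world has none). Each returns a list of dicts, best first, with "conf" (0 to 1); they miss things now and then, are a little off and sometimes report something else, mostly with a low value. They report only what shows in the picture. A call takes as long as a camera call. They do not tell look-alikes from the thing itself.
- spotter.boxes_of(camera, name): "point" ([x, y, z] in m, in world coordinates, good to about 4 mm: the middle of the surface that is visible of it).
- spotter.regions_of(camera, name): "pixels" (480x640 bool, what is visible of it).
The state is a dict: "time": time; "joint_positions": joint angles; "joint_vel": joint speeds; "joint_torque": joint torques, N m; "ee_pos": TCP position; "eef_rot": TCP orientation; "ft_force": force on the tool from outside, world axes, zero at the start; "torque": the same for the moment, N m; "width": finger opening in m; "grip_force": force on a finger pad.
Only numpy, scipy, OpenCV 4.12 (cv2) and the standard library are available. Lean on these libraries where they do the work, as an engineer would, in place of code of your own. Each camera call takes 0.05 s, during which the arm holds its last target. There are 200 camera calls.

TASK

Pick up the hand scale that carries the long black platen roller by its handle, and lift until the roller's cradle hangs upright a few centimetres clear of everything below, holding it still for two seconds so that the scale settles. Then set the cradle down, without dropping it, upright in the middle of the dark wooden board, which way round does not matter, and let go. Leave the other hand scale, the one carrying two brass bells, where it stands.

Things in the scene. Friction and masses are not known exactly. Their poses are not given: they have to be found in the camera images.
- platen_load: Steel cradle plate 110 x 70 x 4 mm with a black roller (38 mm diameter, 260 mm long with spindles, axis 26 mm up) lying along x under a yoke 69 mm high; a 30 mm aluminium tube scale stands on the yoke. Origin: centre of the plate's underside, z up. Load 0.37 to 0.65 kg, scale 0.12 kg. It stands on the bench left or right of the board; parts up to 25 mm high may lie between.
- platen_scale (a joint): Draw of the roller's scale in m: 0 slack, 0.07 at its stop, 1 mm per 0.15 N, so the handle rises 24 to 43 mm before the load leaves the bench. The handle is a black T-bar on top, 60 mm along the cradle's x, 14 mm thick along y (grip it so), 18 mm high, its centre 207 mm plus this value above the cradle's origin.
- board: The dark wooden board, fixed flat on the bench, 190 mm (x) x 160 mm (y), 12 mm thick; it lies between the two hand scales. Origin: centre of its underside; its top is at z = 0.012.
- bell_load: The other load, to be left alone, on the far side of the board from the roller: the same cradle, yoke, scale and handle (216 mm high over all) but with two brass bells of 42 mm diameter on its plate instead of a roller. Origin: centre of the plate's underside.
Mind the look-alikes: they are no part of the job. Several things have the shape of the board; the one meant has the colours described above.

How it is judged:
On the way:
1. the roller's cradle hangs from its scale, upright, at least 20 mm above the bench, and still for a second (height (world z) of platen_load above 0.02 m and value of joint platen_scale above 0.012 m and linear speed of platen_load below 0.05 m/s and angle between platen_load's own z axis and vertical below 0.17 rad), for 1 s.
At the end, for the whole second after the job is handed in: The roller's cradle stands upright (within 6 degrees) and at rest on the board, its centre within 35 mm of the board's centre, its scale slack and let go (horizontal distance between platen_load and board below 0.035 m and z of platen_load in the frame of board between 0.007 and 0.017 m and angle between platen_load's own z axis and vertical below 0.1 rad and linear speed of platen_load below 0.02 m/s and value of joint platen_scale below 0.008 m); the robot touches nothing.
It fails at once if the load is dropped: let go while its plate is more than 30 mm above the bench (height (world z) of platen_load above 0.03 m and contact force between the fingers and platen_load below 0.1 N).
It fails at once if the scale with the bells is moved by more than 30 mm (distance of bell_load from where it was at the start of the episode above 0.03 m).
It also fails if it takes over 51 s, if anything falls off the work surface, if the arm or the gripper's body presses on something with over 40 N, if the wrist force passes 120 N, or if a joint passes its speed limit or range.

## Working session

There is one attempt and no reset: what is moved stays moved. The work goes in short steps, Python scripts to look and compute and a tool call to move; the robot and the scene stay as the last step left them, time stands still between calls to the robot, and variables do not carry over. Pictures are saved under pics/ and viewed, at most 10 in all, crops included, and the job is handed in when it is done.

Besides the shell and the picture viewer there is one more tool, called as name([rows], argument=value, ...), one row to a line, values as JSON. play_rows: Moves the arm, as the interface text tells. Shift numbers are shares of 150 mm and turn numbers shares of 30 degrees, none past 1 either way. Its arguments: {"type":"object","properties":{"series":{"type":"array","items":{"type":"array","items":{"type":"number"}}},"fingers":{"type":"number"},"squeeze":{"type":"number"}},"required":["series"]}

```bash
mkdir -p pics
python3 - <<'E'
from bench import status, vision, job, spotter, r
import cv2,numpy as np
a=vision.camera("top"); b=vision.camera("side")
cv2.imwrite("pics/top.png",a);cv2.imwrite("pics/side.png",b)
for c in("top","side"):
  for n in("platen_load","platen_scale","board","bell_load"):
    print(c,n,[(np.round(d["point"],3).tolist(),round(d["conf"],2)) for d in spotter.boxes_of(c,n)])
s=status.read_state();print(s["time"],s["ee_pos"],s["eef_rot"],s["width"],r.grasp_offset)
for c in("top","side"):print(vision.calibration(c))
E
```

```text
top platen_load []
top platen_scale [([0.536, -0.338, 0.178], 0.76)]
top board [([0.268, -0.357, 0.009], 0.85), ([0.554, -0.015, 0.012], 0.8), ([0.284, 0.256, 0.01], 0.72)]
top bell_load [([0.492, 0.318, 0.024], 0.63)]
side platen_load [([0.542, -0.328, 0.048], 0.64)]
side platen_scale [([0.537, -0.334, 0.158], 0.69)]
side board [([0.549, -0.013, 0.01], 0.95), ([0.271, -0.349, 0.012], 0.69), ([0.277, 0.266, 0.017], 0.6)]
side bell_load [([0.497, 0.326, 0.022], 0.86)]
0.5 [ 0.19946056 -0.59232699  0.40472573] [ 9.86843723e-01  1.61677043e-01  9.79179192e-06 -1.76953069e-06] 0.08715287005622283 0.1635
{'fx': 487.13564715269797, 'fy': 487.13564715269797, 'cx': 320.5284925427542, 'cy': 241.15730824361992, 'rvec': array([ 2.11608076, -2.13392547,  0.21772072]), 'tvec': array([0.00376893, 0.43136219, 1.09541718])}
{'fx': 539.7327817689467, 'fy': 539.7327817689467, 'cx': 318.91260538765033, 'cy': 235.84937102125093, 'rvec': array([ 0.83184404, -2.57449451,  1.0543058 ]), 'tvec': array([0.34063265, 0.19701286, 0.96046897])}
```

View pics/top.png

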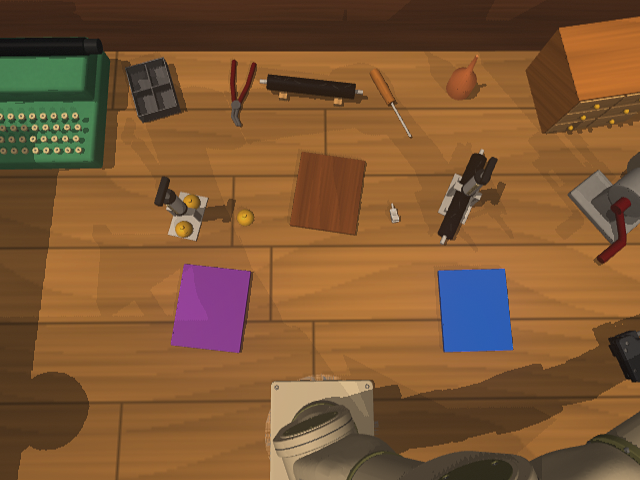

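View pics/side.png

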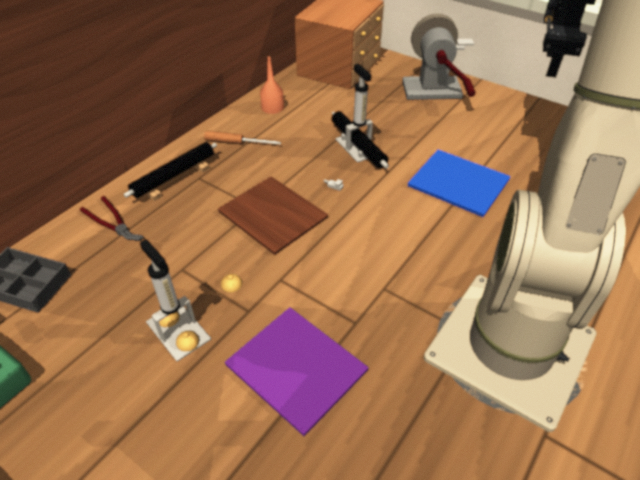

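Both pictures: the roller's scale stands on the right (top: roller ~(463,197), handle ~(486,170); side: handle ~(362,73)). Things it could be taken for: the loose roller (top 312,87) and the bells' scale (top handle 163,192). The board candidates are dark brown (328,193), purple (212,308) and blue (475,310). I choose the scale under the roller at (463,197) and the brown board. Close crop next.

```bash
cat > h.py <<'E'
from bench import status, vision, job, spotter, r
import cv2,numpy as np
from scipy.spatial.transform import Rotation as R
def unproj(c,uv,z):
    k=vision.calibration(c);M=R.from_rotvec(k["rvec"]).as_matrix();t=k["tvec"]
    d=M.T@np.array([(uv[0]-k["cx"])/k["fx"],(uv[1]-k["cy"])/k["fy"],1]);o=-M.T@t
    return o+d*(z-o[2])/d[2]
def proj(c,p):
    k=vision.calibration(c);q=R.from_rotvec(k["rvec"]).as_matrix()@np.array(p)+k["tvec"]
    return [k["fx"]*q[0]/q[2]+k["cx"],k["fy"]*q[1]/q[2]+k["cy"]]
E
python3 - <<'E'
from h import *
a=cv2.imread("pics/top.png")[140:250,425:515];b=cv2.imread("pics/side.png")[55:175,320:400]
a=cv2.resize(a,(405,495),interpolation=cv2.INTER_CUBIC);b=cv2.resize(b,(330,495),interpolation=cv2.INTER_CUBIC)
cv2.imwrite("pics/crop.png",np.hstack([a,b]))
e1,e2=unproj("top",(482,152),.026),unproj("top",(443,241),.026)
print(e1,e2,(e1+e2)/2,np.linalg.norm(e1-e2),np.degrees(np.arctan2(*(e1-e2)[1::-1])))
print(unproj("top",(486,170),.216),unproj("side",(362,73),.207))
im=cv2.imread("pics/top.png")
for uv in[(301,152),(366,160),(357,235),(290,226)]:print(unproj("top",uv,.012))
E
```

```text
[ 0.65537494 -0.40005558  0.026     ] [ 0.43269473 -0.29078239  0.026     ] [ 0.54403484 -0.34541899  0.026     ] 0.24804658086971598 -26.138020325420232
[ 0.5424047  -0.33592397  0.216     ] [ 0.54489595 -0.34087786  0.207     ]
[0.66325524 0.04618394 0.012     ]
[ 0.64142919 -0.11491112  0.012     ]
[ 0.45163376 -0.08805607  0.012     ]
[0.47495394 0.07300252 0.012     ]
```

View pics/crop.png

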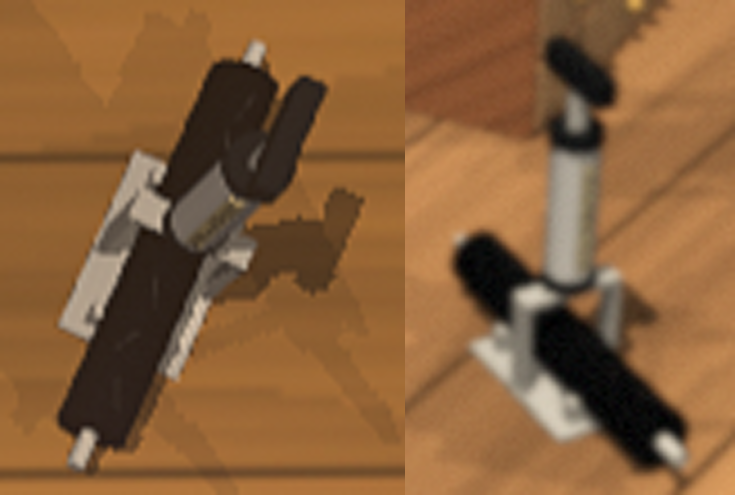

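```bash
cat >> h.py <<'E'
def tri(u1,u2):
    o=[];D=[]
    for c,uv in(("top",u1),("side",u2)):
        a=unproj(c,uv,0.);b=unproj(c,uv,.3);d=(b-a)/np.linalg.norm(b-a);P=np.eye(3)-np.outer(d,d);o.append(P@a);D.append(P)
    return np.linalg.solve(sum(D),sum(o))
def go(p,yaw):
    "needed shift (units) and turn (units) to TCP p with tool x at yaw deg, pointing down"
    s=status.read_state();T=R.from_quat(s["eef_rot"]);y=np.radians(yaw)
    G=R.from_matrix(np.array([[np.cos(y),np.sin(y),0],[np.sin(y),-np.cos(y),0],[0,0,-1]]))
    print("shift",np.round(T.inv().apply(np.array(p)-s["ee_pos"])/.15,3),"turn",np.round(np.degrees((T.inv()*G).as_rotvec())/30,3),
      "t",s["time"],"pos",np.round(s["ee_pos"],4),"F",np.round(s["ft_force"],1),"w",s["width"],"j",np.round(s["joint_positions"],2))
E
python3 - <<'E'
from h import *
print(tri((489.4,170.7),(362.4,72)),unproj("top",(489.4,170.7),.213))
go((.541,-.342,.455),-26)
E
```

```text
[ 0.54529155 -0.34565242  0.20694656] [ 0.54191485 -0.34389238  0.213     ]
shift [ 2.69  -0.855 -0.335] turn [-0.    -0.     1.487] t 0.5 pos [ 0.1995 -0.5923  0.4047] F [ 0.3 -0.2  0.2] w 0.08715287005622283 j [ 1.22  0.33 -0.06  1.46  0.02  1.35 -0.09]
```

play_rows([
  [0.25, -0.08, -0.2, 0, 0, 0.2],
  [0.5, -0.16, -0.33, 0, 0, 0.4],
  [0.75, -0.24, -0.33, 0, 0, 0.6],
  [1, -0.33, -0.33, 0, 0, 0.8],
  [1, -0.33, -0.33, 0, 0, 0.8],
], fingers=1)

```text
time: 1.0
ee_pos: [0.3312, -0.4934, 0.4547]
eef_rot: [0.999, -0.045, 0.001, -0.001]
ft_force: [0.9, -0.7, 0.1]
width: 0.087
grip_force: 0.0
```

```bash
python3 -c "
from h import *
go((.541,-.342,.455),-26)"
```

```text
shift [ 1.303 -1.13   0.003] turn [-0.004 -0.005  0.696] t 1.0 pos [ 0.3312 -0.4934  0.4547] F [ 0.9 -0.7  0.1] w 0.08700969511507345 j [ 0.99  0.25 -0.11  1.47  0.02  1.43 -0.78]
```

play_rows([
  [0.22, -0.2, 0, 0, 0, 0.15],
  [0.45, -0.38, 0, 0, 0, 0.3],
  [0.65, -0.56, 0, 0, 0, 0.5],
  [0.85, -0.74, 0, 0, 0, 0.69],
  [0.85, -0.74, 0, 0, 0, 0.69],
])

```text
time: 1.5
ee_pos: [0.4678, -0.3943, 0.454]
eef_rot: [0.975, -0.223, 0.001, -0.001]
ft_force: [0.1, 0.4, -1.7]
width: 0.0871
grip_force: 0.0
```

```bash
python3 -c "
from h import *
go((.544,-.345,.455),-26)"
```

```text
shift [ 0.315 -0.517 -0.005] turn [-0.006 -0.001  0.008] t 1.5 pos [ 0.4678 -0.3943  0.454 ] F [ 0.1  0.4 -1.7] w 0.08709192388720631 j [ 0.76  0.29 -0.16  1.42  0.04  1.44 -1.43]
```

play_rows([
  [0.15, -0.25, 0, 0, 0, 0],
  [0.29, -0.5, 0, 0, 0, 0],
  [0.29, -0.5, 0, 0, 0, 0],
  [0.29, -0.5, 0, 0, 0, 0],
  [0.29, -0.5, 0, 0, 0, 0],
])

```text
time: 2.0
ee_pos: [0.5343, -0.3521, 0.4542]
eef_rot: [0.974, -0.226, -0.0, 0.0]
ft_force: [-1.2, 0.1, -1.1]
width: 0.0872
grip_force: 0.0
```

Run:
```python
from h import *
go((.544,-.345,.3755),-26)
s=status.read_state();a=vision.camera("wrist");k=vision.calibration("wrist");print(k)
T=np.eye(4);T[:3,:3]=R.from_quat(s["eef_rot"]).as_matrix();T[:3,3]=s["ee_pos"]
C=np.linalg.inv(T@k["T_tool_cam"])
def pj(p):
    q=C@np.append(p,1);return (int(k["fx"]*q[0]/q[2]+k["cx"]),int(k["fy"]*q[1]/q[2]+k["cy"]))
h=np.array([.544,-.345,.216]);u=np.array([np.cos(np.radians(-26)),np.sin(np.radians(-26)),0])*.03
v=np.array([-u[1],u[0],0])*7/30
for x,y in((1,1),(1,-1),(-1,1),(-1,-1)):cv2.circle(a,pj(h+x*u+y*v),3,(0,255,0),-1)
cv2.imwrite("pics/w1.png",a)
```

```text
shift [ 0.037 -0.071  0.525] turn [ 0.002  0.    -0.005] t 2.0 pos [ 0.5343 -0.3521  0.4542] F [-1.2  0.1 -1.1] w 0.08721884009697076 j [ 0.66  0.35 -0.2   1.33  0.07  1.46 -1.56]
{'fx': 330.7867791681262, 'fy': 330.7867791681262, 'cx': 315.34940014677323, 'cy': 239.85721906040132, 'T_tool_cam': array([[-5.89991058e-04, -9.59161897e-01, -2.82857042e-01,
         7.62455083e-02],
       [ 9.99999823e-01, -5.45865263e-04, -2.34810459e-04,
        -7.73087198e-04],
       [ 7.08194111e-05, -2.82857131e-01,  9.59162050e-01,
         1.85259560e-02],
       [ 0.00000000e+00,  0.00000000e+00,  0.00000000e+00,
         1.00000000e+00]])}
```

View pics/w1.png

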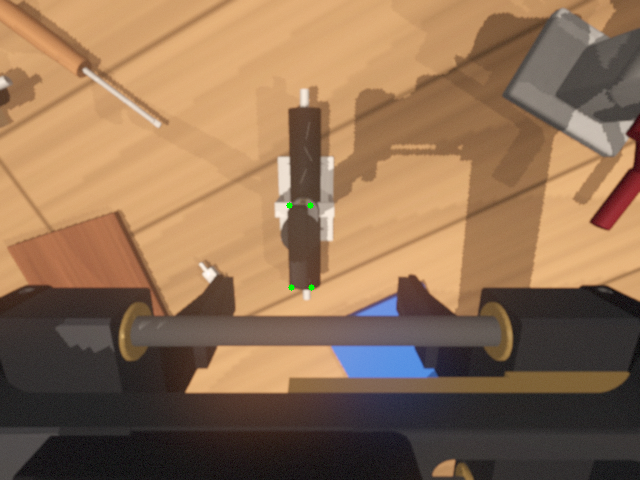

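Wrist view: the roller stands upright in the picture at (305,200), and the handle outline predicted from my estimate (290–311, 205–288) lies on it. I'll use a brightened crop to centre it exactly.

Run:
```python
from h import *
a=cv2.imread("pics/w1.png")[90:310,260:350].astype(float)
a=np.clip((a/90)**.6,0,1)*255
cv2.imwrite("pics/w1c.png",cv2.resize(a.astype(np.uint8),(245,600)))
```

```text
(no output)
```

View pics/w1c.png

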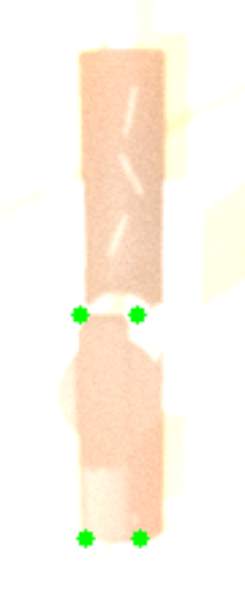

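The crop shows the handle at about 78–130 against the 80–140 predicted, so it is centred to within about 1.5 mm. I'll move in above it and let it settle.

play_rows([
  [0.29, -0.5, 0, 0, 0, 0],
])

```text
time: 2.15
ee_pos: [0.5719, -0.3302, 0.4555]
eef_rot: [0.973, -0.232, -0.0, 0.003]
ft_force: [0.5, -1.4, 0.5]
width: 0.0871
grip_force: 0.0
```

```bash
python3 -c "
from h import *
go((.544,-.345,.3755),-26)"
```

```text
shift [-0.122  0.169  0.534] turn [ 0.011 -0.002 -0.028] t 2.15 pos [ 0.5719 -0.3302  0.4555] F [ 0.5 -1.4  0.5] w 0.08709441511815465 j [ 0.6   0.4  -0.21  1.27  0.09  1.48 -1.64]
```

I repeated the shift by mistake, so the tool is past the handle, though still safely above it. I'll settle and correct.

play_rows([
  [0, 0, 0, 0, 0, 0],
  [0, 0, 0, 0, 0, 0],
  [0, 0, 0, 0, 0, 0],
])

```text
time: 2.45
ee_pos: [0.5759, -0.3243, 0.4544]
eef_rot: [0.974, -0.227, -0.0, 0.0]
ft_force: [-0.1, -0.9, -0.7]
width: 0.0873
grip_force: 0.0
```

```bash
python3 -c "
from h import *
go((.5435,-.3438,.3755),-26)"
```

```text
shift [-0.136  0.211  0.526] turn [ 0.002 -0.    -0.007] t 2.45 pos [ 0.5759 -0.3243  0.4544] F [-0.1 -0.9 -0.7] w 0.08732866122839263 j [ 0.59  0.4  -0.21  1.27  0.08  1.48 -1.64]
```

play_rows([
  [-0.13, 0.21, 0, 0, 0, 0],
  [-0.13, 0.21, 0, 0, 0, 0],
  [-0.13, 0.21, 0.1, 0, 0, 0],
  [-0.13, 0.21, 0.2, 0, 0, 0],
  [-0.13, 0.21, 0.25, 0, 0, 0],
])

```text
time: 2.95
ee_pos: [0.5453, -0.3422, 0.4139]
eef_rot: [0.974, -0.225, -0.001, -0.001]
ft_force: [0.2, -0.0, 0.4]
width: 0.0872
grip_force: 0.0
```

play_rows([
  [0, 0, 0.09, 0, 0, 0],
  [0, 0, 0.18, 0, 0, 0],
  [0, 0, 0.27, 0, 0, 0],
  [0, 0, 0.27, 0, 0, 0],
  [0, 0, 0.27, 0, 0, 0],
])

```text
time: 3.45
ee_pos: [0.5455, -0.3427, 0.3761]
eef_rot: [0.974, -0.226, -0.0, -0.0]
ft_force: [0.4, 0.0, 0.4]
width: 0.0874
grip_force: 0.0
```

Run:
```python
from h import *
go((.544,-.3438,.3755),-26)
```

```text
shift [-0.005  0.011  0.004] turn [-0.     0.001 -0.003] t 3.45 pos [ 0.5455 -0.3427  0.3761] F [0.4 0.  0.4] w 0.08743213984032149 j [ 0.64  0.4  -0.2   1.44  0.08  1.32 -1.59]
```

play_rows([
  [0, 0.01, 0, 0, 0, 0],
  [0, 0.01, 0, 0, 0, 0],
  [0, 0.01, 0, 0, 0, 0],
  [0, 0.01, 0, 0, 0, 0],
  [0, 0.01, 0, 0, 0, 0],
], fingers=-1, squeeze=40)

```text
time: 3.95
ee_pos: [0.5448, -0.344, 0.3764]
eef_rot: [0.974, -0.226, 0.0, 0.0]
ft_force: [-0.3, 0.8, -0.8]
width: 0.055
grip_force: 0.0
```

play_rows([
  [0, 0, 0, 0, 0, 0],
  [0, 0, 0, 0, 0, 0],
  [0, 0, 0, 0, 0, 0],
  [0, 0, 0, 0, 0, 0],
  [0, 0, 0, 0, 0, 0],
])

```text
time: 4.45
ee_pos: [0.5448, -0.344, 0.3763]
eef_rot: [0.974, -0.226, 0.0, 0.0]
ft_force: [0.1, -0.8, 0.8]
width: 0.015
grip_force: 0.0
```

play_rows([
  [0, 0, 0, 0, 0, 0],
  [0, 0, 0, 0, 0, 0],
  [0, 0, 0, 0, 0, 0],
  [0, 0, 0, 0, 0, 0],
])

```text
time: 4.85
ee_pos: [0.5448, -0.344, 0.3762]
eef_rot: [0.974, -0.226, 0.0, -0.0]
ft_force: [-0.6, 0.8, 0.2]
width: 0.0139
grip_force: 40.0
```

play_rows([
  [0, 0, -0.04, 0, 0, 0],
  [0, 0, -0.08, 0, 0, 0],
  [0, 0, -0.12, 0, 0, 0],
  [0, 0, -0.16, 0, 0, 0],
  [0, 0, -0.2, 0, 0, 0],
])

```text
time: 5.35
ee_pos: [0.5446, -0.3441, 0.4064]
eef_rot: [0.974, -0.226, -0.0, 0.0]
ft_force: [0.4, 0.1, -4.7]
width: 0.0137
grip_force: 40.0
```

play_rows([
  [0, 0, -0.04, 0, 0, 0],
  [0, 0, -0.08, 0, 0, 0],
  [0, 0, -0.12, 0, 0, 0],
  [0, 0, -0.16, 0, 0, 0],
  [0, 0, -0.2, 0, 0, 0],
])

```text
time: 5.85
ee_pos: [0.5448, -0.344, 0.4368]
eef_rot: [0.974, -0.226, 0.0, 0.0]
ft_force: [0.1, -0.4, -5.4]
width: 0.014
grip_force: 40.0
```

play_rows([
  [0, 0, -0.06, 0, 0, 0],
  [0, 0, -0.12, 0, 0, 0],
  [0, 0, -0.18, 0, 0, 0],
  [0, 0, -0.24, 0, 0, 0],
  [0, 0, -0.28, 0, 0, 0],
])

```text
time: 6.35
ee_pos: [0.5448, -0.344, 0.4795]
eef_rot: [0.974, -0.226, 0.0, 0.0]
ft_force: [0.1, 0.4, -5.9]
width: 0.0133
grip_force: 40.0
```

play_rows([
  [0, 0, -0.03, 0, 0, 0],
  [0, 0, -0.03, 0, 0, 0],
  [0, 0, -0.03, 0, 0, 0],
  [0, 0, -0.03, 0, 0, 0],
  [0, 0, -0.03, 0, 0, 0],
])

```text
time: 6.85
ee_pos: [0.5447, -0.344, 0.4824]
eef_rot: [0.974, -0.226, -0.0, -0.0]
ft_force: [0.4, -0.1, -5.3]
width: 0.0134
grip_force: 40.0
```

play_rows([
  [0, 0, 0, 0, 0, 0],
  [0, 0, 0, 0, 0, 0],
  [0, 0, 0, 0, 0, 0],
  [0, 0, 0, 0, 0, 0],
  [0, 0, 0, 0, 0, 0],
])

```text
time: 7.35
ee_pos: [0.5448, -0.344, 0.4828]
eef_rot: [0.974, -0.226, 0.0, 0.0]
ft_force: [-0.4, -0.3, -4.8]
width: 0.0141
grip_force: 40.0
```

play_rows([
  [0, 0, 0, 0, 0, 0],
  [0, 0, 0, 0, 0, 0],
  [0, 0, 0, 0, 0, 0],
  [0, 0, 0, 0, 0, 0],
  [0, 0, 0, 0, 0, 0],
])

```text
time: 7.85
ee_pos: [0.5448, -0.344, 0.4828]
eef_rot: [0.974, -0.226, 0.0, 0.0]
ft_force: [0.3, -0.1, -5.4]
width: 0.014
grip_force: 40.0
```

play_rows([
  [0, 0, 0, 0, 0, 0],
  [0, 0, 0, 0, 0, 0],
  [0, 0, 0, 0, 0, 0],
  [0, 0, 0, 0, 0, 0],
  [0, 0, 0, 0, 0, 0],
])

```text
time: 8.35
ee_pos: [0.5447, -0.344, 0.4828]
eef_rot: [0.974, -0.226, 0.0, 0.0]
ft_force: [-0.6, 0.6, -5.7]
width: 0.0137
grip_force: 40.0
```

play_rows([
  [0, 0, 0, 0, 0, 0],
  [0, 0, 0, 0, 0, 0],
  [0, 0, 0, 0, 0, 0],
  [0, 0, 0, 0, 0, 0],
  [0, 0, 0, 0, 0, 0],
])

```text
time: 8.85
ee_pos: [0.5448, -0.344, 0.4828]
eef_rot: [0.974, -0.226, 0.0, 0.0]
ft_force: [0.6, -0.2, -4.9]
width: 0.0137
grip_force: 40.0
```

Run:
```python
from h import *
a=vision.camera("side");cv2.imwrite("pics/s2.png",a[0:300,200:500])
print([(d["point"],d["conf"]) for d in spotter.boxes_of("side","platen_load")])
go((.557,-.021,.48),-26)
```

```text
[([0.5391, -0.3284, 0.1257], 0.7)]
shift [-0.874 -1.97   0.018] turn [ 0.    -0.    -0.003] t 8.95 pos [ 0.5448 -0.344   0.4828] F [-1.   0.1 -5.1] w 0.013256579920603688 j [ 0.64  0.36 -0.2   1.27  0.07  1.52 -1.58]
```

View pics/s2.png

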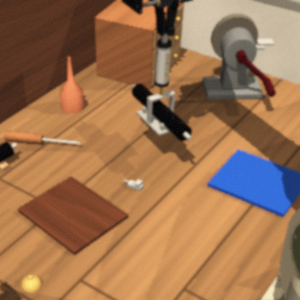

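It hangs upright about 75 mm clear of the bench, roller at crop (160,110), and the grip is firm. Carrying it to the board.

play_rows([
  [-0.009, -0.02, 0, 0, 0, 0],
  [-0.027, -0.06, 0, 0, 0, 0],
  [-0.054, -0.12, 0, 0, 0, 0],
  [-0.09, -0.2, 0, 0, 0, 0],
  [-0.126, -0.28, 0, 0, 0, 0],
])

```text
time: 9.45
ee_pos: [0.5464, -0.2963, 0.4829]
eef_rot: [0.974, -0.225, 0.0, -0.0]
ft_force: [1.0, 0.1, -6.1]
width: 0.0136
grip_force: 40.0
```

play_rows([
  [-0.038, -0.085, 0, 0, 0, 0],
  [-0.077, -0.17, 0, 0, 0, 0],
  [-0.115, -0.255, 0, 0, 0, 0],
  [-0.153, -0.34, 0, 0, 0, 0],
  [-0.192, -0.425, 0, 0, 0, 0],
])

```text
time: 9.95
ee_pos: [0.5484, -0.2269, 0.4828]
eef_rot: [0.974, -0.226, 0.0, 0.0]
ft_force: [-0.4, -0.1, -4.9]
width: 0.0135
grip_force: 40.0
```

play_rows([
  [-0.038, -0.085, 0, 0, 0, 0],
  [-0.077, -0.17, 0, 0, 0, 0],
  [-0.115, -0.255, 0, 0, 0, 0],
  [-0.153, -0.34, 0, 0, 0, 0],
  [-0.192, -0.425, 0, 0, 0, 0],
])

```text
time: 10.45
ee_pos: [0.5506, -0.157, 0.4827]
eef_rot: [0.974, -0.226, 0.0, 0.0]
ft_force: [-0.5, -0.1, -5.7]
width: 0.0133
grip_force: 40.0
```

play_rows([
  [-0.038, -0.085, 0, 0, 0, 0],
  [-0.077, -0.17, 0, 0, 0, 0],
  [-0.115, -0.255, 0, 0, 0, 0],
  [-0.153, -0.34, 0, 0, 0, 0],
  [-0.192, -0.425, 0, 0, 0, 0],
])

```text
time: 10.95
ee_pos: [0.5528, -0.0871, 0.4828]
eef_rot: [0.974, -0.226, 0.0, 0.0]
ft_force: [0.3, -0.3, -4.8]
width: 0.0138
grip_force: 40.0
```

play_rows([
  [-0.038, -0.085, 0, 0, 0, 0],
  [-0.077, -0.17, 0, 0, 0, 0],
  [-0.108, -0.24, 0, 0, 0, 0],
  [-0.135, -0.3, 0, 0, 0, 0],
  [-0.153, -0.34, 0, 0, 0, 0],
])

```text
time: 11.45
ee_pos: [0.5546, -0.0313, 0.4828]
eef_rot: [0.974, -0.225, 0.0, -0.0]
ft_force: [-0.4, 0.1, -5.3]
width: 0.0132
grip_force: 40.0
```

play_rows([
  [-0.015, -0.035, 0, 0, 0, 0],
  [-0.03, -0.06, 0, 0, 0, 0],
  [-0.03, -0.06, 0, 0, 0, 0],
  [-0.03, -0.06, 0, 0, 0, 0],
  [-0.03, -0.06, 0, 0, 0, 0],
])

```text
time: 11.95
ee_pos: [0.5545, -0.0228, 0.4827]
eef_rot: [0.974, -0.226, 0.0, 0.0]
ft_force: [0.3, 0.1, -4.7]
width: 0.0138
grip_force: 40.0
```

play_rows([
  [0, 0, 0, 0, 0, 0],
  [0, 0, 0, 0, 0, 0],
  [0, 0, 0, 0, 0, 0],
  [0, 0, 0, 0, 0, 0],
  [0, 0, 0, 0, 0, 0],
])

```text
time: 12.45
ee_pos: [0.5545, -0.0223, 0.4827]
eef_rot: [0.974, -0.226, 0.0, 0.0]
ft_force: [0.1, -0.4, -4.3]
width: 0.0135
grip_force: 40.0
```

Run:
```python
from h import *
a=vision.camera("side");b=vision.camera("top")
cv2.imwrite("pics/m3.png",np.hstack([a[50:350,130:430],b[80:380,200:500]]))
for c in("side","top"):print([(d["point"],d["conf"]) for d in spotter.boxes_of(c,"platen_load")+spotter.boxes_of(c,"board")])
go((.555,-.018,.40),-26)
```

```text
[([0.5464, -0.0095, 0.1281], 0.56), ([0.2719, -0.3521, 0.0103], 0.95), ([0.5368, 0.0103, 0.0082], 0.72), ([0.2744, 0.2656, 0.0153], 0.59)]
[([0.4911, 0.0114, 0.1179], 0.59), ([0.5676, 0.0396, 0.0102], 0.9), ([0.2802, 0.259, 0.009], 0.71), ([0.2697, -0.3614, 0.0109], 0.62)]
shift [-0.01  -0.027  0.552] turn [ 0.    -0.    -0.003] t 12.75 pos [ 0.5545 -0.0223  0.4827] F [ 0.7  0.6 -5.2] w 0.013693294437979802 j [ 0.31  0.17 -0.4   1.51  0.07  1.48 -2.12]
```

View pics/m3.png

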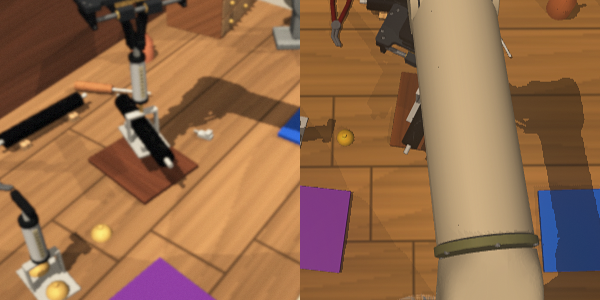

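The cradle hangs upright over the board: roller in the left half at (145,130), board under it. Lowering.

play_rows([
  [-0.01, -0.02, 0.06, 0, 0, 0],
  [-0.01, -0.02, 0.12, 0, 0, 0],
  [-0.01, -0.02, 0.18, 0, 0, 0],
  [-0.01, -0.02, 0.24, 0, 0, 0],
  [-0.01, -0.02, 0.28, 0, 0, 0],
])

```text
time: 13.25
ee_pos: [0.5543, -0.0191, 0.4394]
eef_rot: [0.974, -0.226, -0.001, 0.0]
ft_force: [0.2, -1.0, -5.1]
width: 0.014
grip_force: 40.0
```

play_rows([
  [0, 0, 0.025, 0, 0, 0],
  [0, 0, 0.05, 0, 0, 0],
  [0, 0, 0.075, 0, 0, 0],
  [0, 0, 0.1, 0, 0, 0],
  [0, 0, 0.12, 0, 0, 0],
])

```text
time: 13.75
ee_pos: [0.5545, -0.0189, 0.4225]
eef_rot: [0.974, -0.226, 0.0, 0.0]
ft_force: [0.4, 0.6, -5.6]
width: 0.0137
grip_force: 40.0
```

play_rows([
  [0, 0, 0.02, 0, 0, 0],
  [0, 0, 0.04, 0, 0, 0],
  [0, 0, 0.06, 0, 0, 0],
  [0, 0, 0.08, 0, 0, 0],
  [0, 0, 0.1, 0, 0, 0],
])

```text
time: 14.25
ee_pos: [0.5545, -0.0189, 0.4077]
eef_rot: [0.974, -0.226, 0.0, -0.0]
ft_force: [-0.2, 0.3, -4.0]
width: 0.0138
grip_force: 40.0
```

play_rows([
  [0, 0, 0.03, 0, 0, 0],
  [0, 0, 0.06, 0, 0, 0],
  [0, 0, 0.09, 0, 0, 0],
  [0, 0, 0.11, 0, 0, 0],
  [0, 0, 0.11, 0, 0, 0],
])

```text
time: 14.75
ee_pos: [0.5545, -0.0189, 0.391]
eef_rot: [0.974, -0.226, 0.0, 0.0]
ft_force: [0.5, 0.8, -1.8]
width: 0.0139
grip_force: 40.0
```

play_rows([
  [0, 0, 0, 0, 0, 0],
  [0, 0, 0, 0, 0, 0],
  [0, 0, 0, 0, 0, 0],
])

```text
time: 15.05
ee_pos: [0.5545, -0.0189, 0.3915]
eef_rot: [0.974, -0.226, 0.0, -0.0]
ft_force: [-0.0, 0.5, -1.9]
width: 0.0139
grip_force: 40.0
```

Run:
```python
from h import *
a=vision.camera("side")
cv2.imwrite("pics/m4.png",cv2.resize(a[80:330,150:400],(600,600)))
go((.555,-.018,.388),-26)
```

```text
shift [ 0.    -0.007  0.023] turn [-0.    -0.001 -0.003] t 15.1 pos [ 0.5545 -0.0189  0.3914] F [ 0.1  0.2 -2.7] w 0.013385770180100906 j [ 0.31  0.21 -0.41  1.65  0.09  1.29 -2.14]
```

View pics/m4.png

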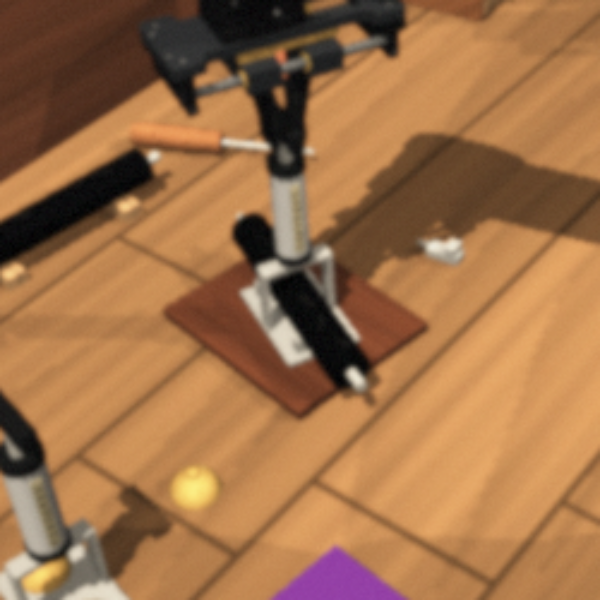

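It stands upright on the board, plate centred near (300,320). I'll take out the last of the draw, then release.

play_rows([
  [0, 0, 0.01, 0, 0, 0],
  [0, 0, 0.02, 0, 0, 0],
  [0, 0, 0.025, 0, 0, 0],
  [0, 0, 0.025, 0, 0, 0],
  [0, 0, 0.025, 0, 0, 0],
])

```text
time: 15.6
ee_pos: [0.5545, -0.0188, 0.3881]
eef_rot: [0.974, -0.226, 0.0, -0.0]
ft_force: [-1.5, 0.7, 5.6]
width: 0.0133
grip_force: 40.0
```

play_rows([
  [0, 0, 0, 0, 0, 0],
  [0, 0, 0, 0, 0, 0],
], squeeze=10)

```text
time: 15.8
ee_pos: [0.5546, -0.0189, 0.3881]
eef_rot: [0.974, -0.226, 0.0, -0.0]
ft_force: [-1.5, 0.2, 5.6]
width: 0.0142
grip_force: 10.0
```

play_rows([
  [0, 0, -0.01, 0, 0, 0],
  [0, 0, -0.01, 0, 0, 0],
  [0, 0, -0.01, 0, 0, 0],
  [0, 0, -0.01, 0, 0, 0],
  [0, 0, -0.01, 0, 0, 0],
], fingers=1)

```text
time: 16.3
ee_pos: [0.5545, -0.019, 0.3888]
eef_rot: [0.974, -0.226, -0.0, 0.0]
ft_force: [0.6, -0.2, -0.8]
width: 0.0465
grip_force: 0.0
```

play_rows([
  [0, 0, 0, 0, 0, 0],
  [0, 0, 0, 0, 0, 0],
  [0, 0, 0, 0, 0, 0],
  [0, 0, 0, 0, 0, 0],
  [0, 0, 0, 0, 0, 0],
])

```text
time: 16.8
ee_pos: [0.5545, -0.0189, 0.389]
eef_rot: [0.974, -0.226, 0.0, 0.0]
ft_force: [0.1, 0.3, 0.6]
width: 0.0836
grip_force: 0.0
```

play_rows([
  [0, 0, -0.1, 0, 0, 0],
  [0, 0, -0.2, 0, 0, 0],
  [0, 0, -0.35, 0, 0, 0],
  [0, 0, -0.5, 0, 0, 0],
  [0, 0, -0.6, 0, 0, 0],
])

```text
time: 17.3
ee_pos: [0.5545, -0.0188, 0.4825]
eef_rot: [0.974, -0.226, 0.002, -0.0]
ft_force: [-0.2, -1.3, -0.3]
width: 0.0868
grip_force: 0.0
```

play_rows([
  [0, 0, 0, 0, 0, 0],
  [0, 0, 0, 0, 0, 0],
  [0, 0, 0, 0, 0, 0],
  [0, 0, 0, 0, 0, 0],
  [0, 0, 0, 0, 0, 0],
])

```text
time: 17.8
ee_pos: [0.5544, -0.019, 0.4784]
eef_rot: [0.974, -0.226, -0.0, 0.0]
ft_force: [-1.2, 1.1, -0.3]
width: 0.0869
grip_force: 0.0
```

Run:
```python
from h import *
a=vision.camera("side")
cv2.imwrite("pics/m5.png",cv2.resize(a[80:330,150:400],(600,600)))
go((.555,-.018,.388),-26)
```

```text
shift [ 0.001 -0.008  0.603] turn [ 0.001  0.001 -0.003] t 17.85 pos [ 0.5544 -0.019   0.4785] F [-0.3  0.4 -0.6] w 0.08671404863696353 j [ 0.31  0.17 -0.41  1.51  0.07  1.47 -2.13]
```

View pics/m5.png

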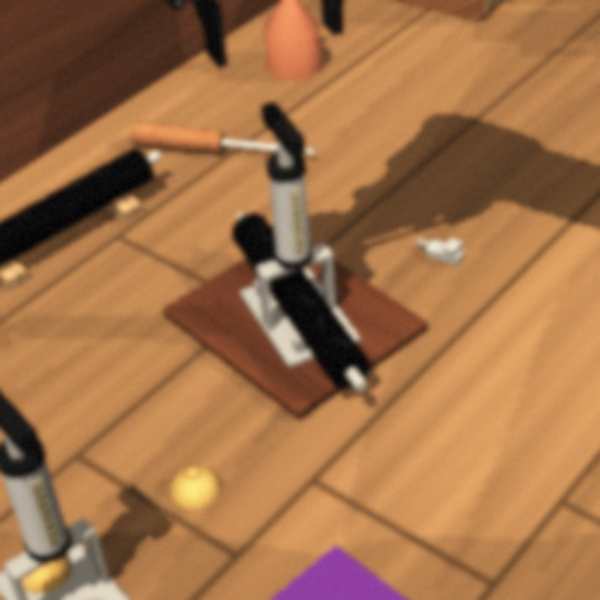

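The cradle stands upright and free on the board (plate ~(300,320), handle ~(283,130)), and the gripper is clear. Handing in.

```bash
python3 -c "
from bench import job
print(job.close_job())"
```

```text
the job is handed in; nothing more can be done
None
```

I lifted the roller's scale by its handle, held it hanging still for over two seconds, set it upright in the middle of the dark board and let go; the bells' scale was not touched, and the job is handed in (no verdict was returned).

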